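# Sort full and empty pin canisters by weight after the pin-up

## Robot

A 6-joint arm with a two-finger parallel gripper is mounted at the origin on the work surface. World frame = base frame: x ahead of the robot, y to its left, z up, the work surface at z = 0. Lengths are in m, angles in degrees, forces in N, time in s.
With the tool pointing down it reaches from about 0.375 to 0.9 m from the base axis. Payload 3.1 kg.
Tool frame: the origin (TCP) lies midway between the tips of the shut fingers; the grasp point (between the pads) lies 19 mm behind it; z points along the fingers, y is the direction in which the jaws open and shut (so a half turn about z gives the same grasp; the last joint's range is limited). The gripper opens to 87 mm and grips with 3 to 60 N. Pads are 19 mm wide; open, the fingers measure 117 mm over their backs; the gripper's body (75 mm by 190 mm) begins 51 mm behind the grasp point.
Start: joints at [-79.899, 30.224, 82.088, -0, 67.689, -10.227], TCP at [0.217, -0.586, 0.223] pointing down, gripper open.
Joint ranges: [-176.69, 176.69], [-43.24, 126.21], [12.49, 139.97], [-82, 262], [0, 151.66], [-163.58, 163.58]. Speed limits (degrees/s): [159.86, 159.86, 180, 180, 180, 180].

## Interface

Orientations are given as a 3x3 rotation matrix whose columns are the frame's x, y, z axes.
In Python, from rig import status, vision, bot, models gives the robot as it stands.
- The arm moves only by the tool send_rows, never from a script. Its argument "moves" is a list of rows, each a list of 7 numbers: the shift along the tool's x, y, z in units of 25 mm (1.0 is 25 mm), then the turn, a rotation vector about the tool's x, y, z in units of 10 degrees (1.0 is 10 degrees), then the closure, from -1 (fully open) to 1 (shut), so that 0 is half open. In form: [[dx, dy, dz, rx, ry, rz, hand], ...]. A call has 1 to 12 rows; each row shifts and turns the commanded pose from where the row before left it, along the tool's axes as they then stand; what a row does not reach is not made up. A row lasts 1/8 s, in which the tool goes at most 62.5 mm and 10.7 degrees, less where a joint would pass 70% of its speed; a pose out of reach is approached as far as the arm can. A call is refused whole if a number of a shift passes 1 or a number of a turn 1, either way. A call with a gripper value outside its range is refused whole. The fingers move at their own pace and stop on an object; the grip force is fixed at half the most. Time passes only in rows, so rows that do not move let the fingers close. It gives the time, the measured TCP pose, the force and the opening at its end, in the units of the state.
- status.read_state(): the state, without advancing time (a new reading comes with each control period).
- vision.capture(name): name is "side" or "top" or "wrist"; returns a dict with "img" (480x640x3 uint8, red, green, blue), "depth" (480x640 float32, m along the optical axis (not along the pixel's ray), 0 where there is no reading), "fx", "fy", "cx", "cy" (pixels), "pose" (4x4, takes a point from camera to world coordinates); the wrist camera has in their place "hand_eye" (4x4, takes a point from camera to tool coordinates, whose origin is the TCP and whose axes are the flange's). Camera axes: x right, y up, looking along -z (the intrinsics and any distortion apply to the point x, -y, -z); pixel columns grow to the right and rows downward; lengths in m; the calibration is good to about 2 mm. A picture is of the moment at which its call begins: read the wrist's pose just before it.
- bot.hand_in(): hands the job in, once; it reports no verdict.
Trained networks look in the newest picture that a camera, given by its name, has taken for a name from the list of things; names that differ only in an ending like _2 or _b are one class to them, and where a whole thing is asked for, a point or a joint stands for the part that bears it (a point fixed in the world has none). Each returns a list of dicts, best first, with "confidence" (0 to 1); they miss things now and then, are a little off and sometimes report something else, mostly with a low value. They report only what shows in the picture. A call takes as long as a camera call. They do not tell look-alikes from the thing itself.
- models.masks_of(camera, name): "mask" (480x640 bool, what is visible of it) and "extent" ([left, top, right, bottom] in pixels, round what is visible of it).
- models.landmark_of(camera, name): "point" ([column, row] in pixels: a listed point, or the origin of a listed thing).
The state is a dict: "time_s": time; "joint_positions": joint angles; "qvel": joint speeds; "tau": joint torques, N m; "position": TCP position; "tcp_rot": TCP orientation; "force": force on the tool from outside, world axes, zero at the start; "moment": the same for the moment, N m; "opening": opening from 0.0 (shut) to 1.0 (fully open).
Only numpy, scipy, OpenCV 4.12 (cv2) and the standard library are available. Lean on these libraries where they do the work, as an engineer would, in place of code of your own. Each camera call takes 0.05 s, during which the arm holds its last target.

## Task

After the pin-up three identical closed push-pin metal canisters with green lids are left on the table; one or two of them are empty, and only the weight tells which. Put each full canister back upright into a free bay of the plywood rack and each empty one upright into the blue refill crate. Set them down without dropping them, and leave the other things where they are.

Things in the scene. Friction and masses are not known exactly. Their poses are not given: they have to be found in the camera images.
- can_a_center (a point): centre (half-way up) of a closed push-pin canister, first of three: upright cylinder 100 mm tall, 50 mm diameter (screw lid 51 mm), bare metal with a narrow green band and a green knurled screw lid on top; its z axis points up. All three look alike. Full of steel pins it weighs 0.28 to 0.38 kg, empty 0.08 to 0.12 kg. Rigid; grip it across its diameter on the upper half
- can_b_center (a point): centre (half-way up) of a closed push-pin canister, second of three: upright cylinder 100 mm tall, 50 mm diameter (screw lid 51 mm), bare metal with a narrow green band and a green knurled screw lid on top; its z axis points up. All three look alike. Full of steel pins it weighs 0.28 to 0.38 kg, empty 0.08 to 0.12 kg. Rigid; grip it across its diameter on the upper half
- can_c_center (a point): centre (half-way up) of a closed push-pin canister, third of three: upright cylinder 100 mm tall, 50 mm diameter (screw lid 51 mm), bare metal with a narrow green band and a green knurled screw lid on top; its z axis points up. All three look alike. Full of steel pins it weighs 0.28 to 0.38 kg, empty 0.08 to 0.12 kg. Rigid; grip it across its diameter on the upper half
- rack: plywood supply rack standing on the table (fixed), 272 mm long (its x) by 98 mm wide (its y) by 40 mm high: three open square bays in a row along its x axis, each 80 by 86 mm inside and 32 mm deep, centred at its x = -88, 0 and +88 mm. Origin at the centre of its underside; bay floors lie 8 mm above it. The bay at x = -88 mm holds a glue bottle, the other two are free
- rack_bay_mid (a point): centre of the floor of the rack's middle bay (free); axes as the rack's
- rack_bay_end (a point): centre of the floor of the rack's end bay away from the glue bottle (free); axes as the rack's
- crate: blue plastic refill crate (fixed), open on top, 250 mm long (its x) by 170 mm wide (its y) by 60 mm high, walls and floor 5 mm thick. Origin at the centre of its underside. A flat pin box lies inside at its x = -85 mm; the rest, from x = -50 to +120 mm, is free
- crate_spot_mid (a point): point on the crate's inner floor at its centre, room for one canister; axes as the crate's
- crate_spot_end (a point): point on the crate's inner floor 85 mm along its x from the centre, room for another canister; axes as the crate's
- tape_center (a point): bystander: centre of a roll of tan tape lying flat, 80 mm outside diameter, 24 mm high
- marker_center (a point): bystander: centre of a marker pen lying on the table, 130 mm long (its x), 13 mm thick
- glue_center (a point): bystander: white glue bottle with an orange cap, centre; 44 mm diameter, 115 mm tall, standing in one bay of the rack
- pin_box_center (a point): bystander: centre of a flat pin box with a red lid lying in the crate, 50 (its x) by 90 by 24 mm
- study_center (a point): bystander: cardboard study model, 60 by 100 mm, 65 mm tall, this point 30 mm above its underside
Things that resemble listed ones, but are neither listed nor needed, are in the scene too. Leave any red look-alike of the part that bears can_a_center alone.

How it is judged:
By the outcome, as a careful person would: the job done as asked, in the order asked, and still so for the second after the job is handed in, with the robot touching nothing.
It also fails if it takes over 72 s, if anything falls off the work surface, if the arm or the gripper's body presses on something with over 40 N, if the wrist force passes 120 N, or if a joint passes its speed limit or range.

## Working session

There is one attempt and no reset: what is moved stays moved. The work goes in short steps, Python scripts to look and compute and a tool call to move; the robot and the scene stay as the last step left them, time stands still between calls to the robot, and variables do not carry over. Pictures are saved under pics/ and viewed, and the job is handed in when it is done.

Besides the shell and the picture viewer there is one more tool, called after ">>>" as name(argument=value, ...), one argument or row to a line, values as JSON. send_rows: Moves the arm, as the interface text tells. Its arguments: {"type":"object","properties":{"moves":{"type":"array"}},"required":["moves"]}

```bash
ls; mkdir -p pics
python3 - <<'E'
from rig import status, vision, bot, models
import cv2,numpy as np
s=status.read_state()
for k,v in s.items(): print(k,np.round(v,3).tolist())
for c in ["top","side"]:
    d=vision.capture(c); cv2.imwrite(f"pics/{c}0.png",d["img"][:,:,::-1]); np.savez(f"{c}0.npz",**d)
    print(c,d["fx"],d["cx"],d["cy"],np.round(d["pose"],3).tolist(), [k for k in d])
    for n in ["can_a_center","rack","crate","rack_bay_mid","rack_bay_end","crate_spot_mid","crate_spot_end","glue_center","pin_box_center","tape_center","marker_center","study_center"]:
        print(n,[(round(r["confidence"],2),np.round(r["point"]).tolist()) for r in models.landmark_of(c,n)][:6])
print(status.read_state()["time_s"])
E
```

```text
pics
time_s 0.0
joint_positions [-79.897, 30.278, 82.157, -0.0, 67.688, -10.227]
qvel [0.05, 0.04, -0.024, -0.042, -0.004, 0.027]
tau [-0.001, -44.005, -17.659, 0.063, 0.058, -0.0]
position [0.217, -0.585, 0.222]
tcp_rot [[0.938, 0.347, -0.0], [0.347, -0.938, 0.002], [0.0, -0.002, -1.0]]
force [-0.547, -0.107, 0.112]
moment [-0.007, -0.038, 0.009]
opening 0.996
top 452.0614408876711 322.9122446716376 240.06268163066008 [[-0.021, 0.99, -0.136, 0.414], [-1.0, -0.019, 0.018, 0.009], [0.015, 0.136, 0.991, 1.021], [0.0, 0.0, 0.0, 1.0]] ['img', 'depth', 'fx', 'fy', 'cx', 'cy', 'pose']
can_a_center [(0.75, [417.0, 296.0]), (0.57, [371.0, 282.0]), (0.46, [161.0, 324.0])]
rack [(0.68, [468.0, 271.0])]
crate [(0.77, [172.0, 284.0]), (0.69, [277.0, 274.0])]
rack_bay_mid [(0.83, [468.0, 271.0]), (0.29, [373.0, 284.0])]
rack_bay_end [(0.66, [472.0, 229.0])]
crate_spot_mid [(0.63, [171.0, 282.0])]
crate_spot_end [(0.97, [175.0, 248.0])]
glue_center [(0.62, [479.0, 312.0])]
pin_box_center [(0.74, [157.0, 321.0]), (0.26, [372.0, 282.0])]
tape_center [(0.67, [315.0, 234.0])]
marker_center [(0.65, [32
[... 169 characters left out ...]
0.011, -0.028, 0.523], [-0.027, -0.742, 0.67, 0.617], [-0.014, 0.67, 0.742, 0.779], [0.0, 0.0, 0.0, 1.0]] ['img', 'depth', 'fx', 'fy', 'cx', 'cy', 'pose']
can_a_center [(0.93, [365.0, 216.0]), (0.82, [409.0, 226.0]), (0.82, [375.0, 186.0])]
rack [(0.71, [347.0, 169.0])]
crate [(0.68, [365.0, 428.0])]
rack_bay_mid [(0.77, [349.0, 163.0]), (0.23, [367.0, 427.0])]
rack_bay_end [(0.87, [315.0, 165.0])]
crate_spot_mid [(0.75, [368.0, 427.0]), (0.59, [350.0, 168.0])]
crate_spot_end [(0.65, [316.0, 418.0])]
glue_center [(0.76, [386.0, 148.0])]
pin_box_center [(0.69, [414.0, 433.0])]
tape_center [(0.56, [308.0, 268.0])]
marker_center [(0.93, [371.0, 263.0])]
study_center [(0.84, [213.0, 359.0])]
1.3
```

View pics/top0.png

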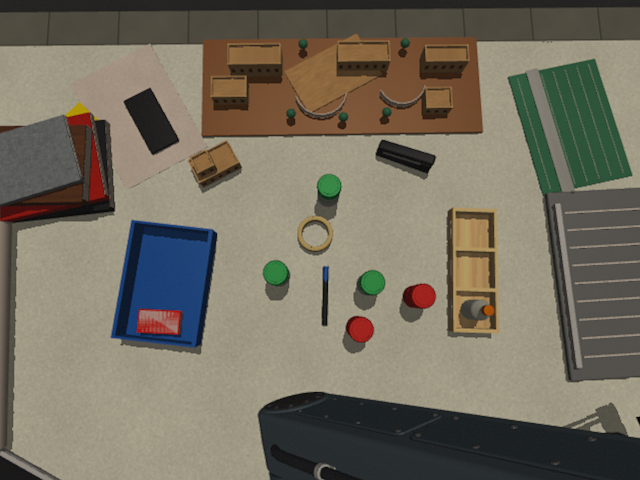

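View pics/side0.png

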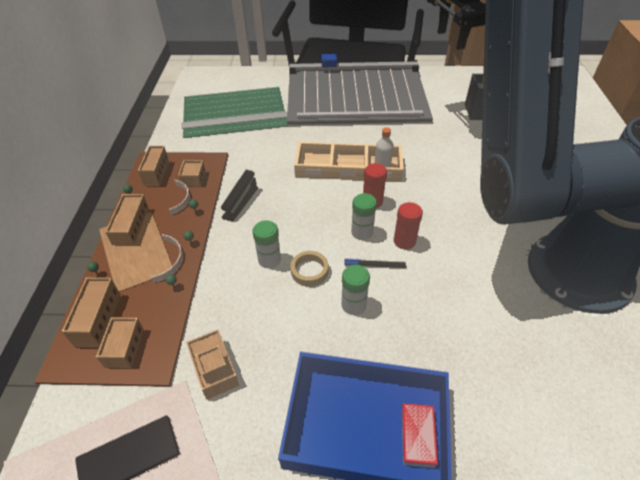

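The top view shows green lids at (329,186), (276,272) and (372,282), red look-alikes at (420,296) and (360,329), the rack around (473,271) with glue at (482,310), and the crate around (165,283) with the pin box at (160,322).

```bash
cat > h.py <<'E'
import numpy as np,cv2
def cloud(d):
    v,u=np.mgrid[0:480,0:640]; z=d["depth"]
    P=np.stack([(u-d["cx"])/d["fx"]*z,-(v-d["cy"])/d["fy"]*z,-z],-1)
    return P@d["pose"][:3,:3].T+d["pose"][:3,3]
def lids(d,col="g",zr=(0.085,0.115)):
    W=cloud(d); hsv=cv2.cvtColor(np.ascontiguousarray(d["img"]),cv2.COLOR_RGB2HSV)
    m=(hsv[...,1]>120)&(d["depth"]>0)
    h=hsv[...,0]
    m&=((h>50)&(h<85)) if col=="g" else ((h<8)|(h>172))
    n,l,st,_=cv2.connectedComponentsWithStats(m.astype(np.uint8))
    out=[]
    for i in range(1,n):
        if st[i,4]<60: continue
        p=W[(l==i)]; zz=np.median(p[:,2]); q=p[(abs(p[:,2]-np.percentile(p[:,2],70))<0.006)]
        if not 0.05<zz<0.25: continue
        (cx,cy),r=cv2.minEnclosingCircle(q[:,:2].astype(np.float32))
        out.append((np.round([cx,cy,r,np.percentile(p[:,2],70)],4).tolist(),np.round(np.median(q[:,:2],0),4).tolist(),st[i].tolist()))
    return out
def toppx(d,uv,z):
    r=np.array([(uv[0]-d["cx"])/d["fx"],-(uv[1]-d["cy"])/d["fy"],-1])@d["pose"][:3,:3].T
    o=d["pose"][:3,3]; return o+r*(z-o[2])/r[2]
E
python3 - <<'E'
from h import *
for c in ["top","side"]:
    d=dict(np.load(c+"0.npz"))
    print(c)
    for col in "gr":
        for o in lids(d,col): print(col,o)
    W=cloud(d)
    hsv=cv2.cvtColor(d["img"],cv2.COLOR_RGB2HSV)
    # crate
    m=(hsv[...,0]>100)&(hsv[...,0]<130)&(hsv[...,1]>120)&(d["depth"]>0)&(W[...,1]>0.15)
    q=W[m]; rim=q[(q[:,2]>0.052)&(q[:,2]<0.07)]
    print("crate rim",cv2.minAreaRect(rim[:,:2].astype(np.float32)),len(rim),"floor z",np.median(q[:,2]))
    # rack
    m=(hsv[...,0]>8)&(hsv[...,0]<25)&(hsv[...,1]>60)&(d["depth"]>0)&(W[...,1]<-0.2)&(W[...,1]>-0.5)&(W[...,0]<0.62)&(W[...,2]>0.032)&(W[...,2]<0.048)
    n,l,st,_=cv2.connectedComponentsWithStats(m.astype(np.uint8)); i=1+st[1:,4].argmax()
    q=W[l==i]; print("rack",cv2.minAreaRect(q[:,:2].astype(np.float32)),len(q),st[i])
    # table
    print("table", np.median(W[...,2][(abs(W[...,2])<0.02)]))
d=dict(np.load("top0.npz"))
for n,uv,z in [("bay_mid",(468,271),.008),("bay_end",(472,229),.008),("cs_mid",(171,282),.005),("cs_end",(175,248),.005),("glue",(479,312),.06),("pin",(157,321),.017),("tape",(315,234),.012),("marker",(324,295),.006)]: print(n,np.round(toppx(d,uv,z),3))
E
```

```text
top
g ([0.6551, -0.0219, 0.0256, 0.1009], [0.6537, -0.0225], [318, 175, 23, 24, 454])
g ([0.4758, 0.0911, 0.0251, 0.1011], [0.476, 0.0911], [264, 261, 24, 24, 468])
g ([0.4512, -0.1057, 0.0253, 0.101], [0.4517, -0.1049], [360, 271, 25, 24, 468])
r ([0.8215, 0.529, 0.0307, 0.0509], [0.8276, 0.5261], [67, 113, 25, 16, 248])
r ([0.4218, -0.2081, 0.0257, 0.1005], [0.422, -0.2069], [403, 284, 33, 24, 638])
r ([0.3583, -0.0791, 0.0255, 0.101], [0.3585, -0.0788], [346, 316, 28, 27, 551])
crate rim ((0.46248361468315125, 0.3318308889865875), (0.17624033987522125, 0.24882157146930695), 82.27179718017578) 1451 floor z 0.006340574765024476
rack ((0.4779394268989563, -0.3384999632835388), (0.10059040784835815, 0.2724052667617798), 86.83421325683594) 1584 [ 451  208   48  126 1584]
table 0.0007113665237384881
side
r ([0.4244, -0.2073, 0.0255, 0.102], [0.4246, -0.2031], [364, 163, 23, 30, 412])
r ([0.3598, -0.0773, 0.0247, 0.1023], [0.3603, -0.0745], [398, 203, 24, 20, 346])
r ([0.3761, -0.0641, 0.009, 0.0566], [0.3778, -0.0646], [395, 223, 9, 19, 63])
crate rim ((0.46225935220718384, 0.333082914352417), (0.17504850029945374, 0.2477460652589798), 82.43339538574219) 1948 floor z 0.006147641411134552
rack ((0.5137770175933838, -0.33995965123176575), (0.10409079492092133, 0.2044312208890915), 87.54222869873047) 825 [294 142  82  30 825]
table 0.001940305061792047
bay_mid [ 0.476 -0.334  0.008]
bay_end [ 0.572 -0.35   0.008]
cs_mid [0.465 0.331 0.005]
cs_end [0.541 0.324 0.005]
glue [ 0.386 -0.334  0.06 ]
pin [0.381 0.355 0.017]
tape [0.566 0.008 0.012]
marker [ 0.429 -0.009  0.006]
```

```bash
cat >> h.py <<'E'
def go(target):
    from rig import status
    s=status.read_state(); R=np.array(s["tcp_rot"]); p=np.array(s["position"])
    dl=R.T@(np.array(target)-p)/0.025
    print("t",s["time_s"],"p",np.round(p,4),"yaw y",round(np.degrees(np.arctan2(R[1,1],R[0,1])),1),"F",np.round(s["force"],2),"op",round(s["opening"],3),"units",np.round(dl,2), "tilt err",np.round(R[:,2],3))
C={"A":(0.655,-0.022),"B":(0.476,0.091),"C":(0.4515,-0.105)}
S={"mid":(0.478,-0.3385),"end":(0.566,-0.3435),"cmid":(0.4625,0.3325),"cend":(0.5467,0.321)}
E
python3 -c "
from h import *
go((0.4515,-0.105,0.2))"
```

```text
t 1.3 p [ 0.2171 -0.586   0.2225] yaw y -69.7 F [-0.64  0.41 -0.14] op 1.002 units [ 15.47 -14.79   0.9 ] tilt err [ 0. -0. -1.]
```

>>> send_rows(
  moves=[
    [0.97,-0.92,0,0,0,0,-1],
    [0.97,-0.92,0,0,0,0,-1],
    [0.97,-0.92,0,0,0,0,-1],
    [0.97,-0.92,0,0,0,0,-1],
    [0.97,-0.92,0,0,0,0,-1],
    [0.97,-0.92,0,0,0,0,-1],
    [0.97,-0.92,0,0,0,0,-1],
    [0.97,-0.92,0,0,0,0,-1],
    [0.97,-0.92,0,0,0,0,-1],
    [0.97,-0.92,0,0,0,0,-1],
    [0.97,-0.92,0,0,0,0,-1],
    [0.97,-0.92,0,0,0,0,-1],
  ],
)

```text
time_s: 2.8
position: [0.3947, -0.2253, 0.2228]
tcp_rot: [[0.938, 0.347, 0.001], [0.347, -0.938, -0.001], [0.0, 0.001, -1.0]]
force: [0.2, 0.4, 0.0]
opening: 1.001
```

```bash
python3 -c "
from h import *
go((0.4515,-0.105,0.2))"
```

```text
t 2.8 p [ 0.3947 -0.2253  0.2228] yaw y -69.7 F [0.17 0.39 0.03] op 1.001 units [ 3.8  -3.72  0.91] tilt err [ 0.001 -0.001 -1.   ]
```

>>> send_rows(
  moves=[
    [0.95,-0.93,0.2,0,0,0,-1],
    [0.95,-0.93,0.2,0,0,0,-1],
    [0.95,-0.93,0.2,0,0,0,-1],
    [0.95,-0.93,0.2,0,0,0,-1],
    [0,0,0,0,0,0,-1],
  ],
)

```text
time_s: 3.42
position: [0.4512, -0.1043, 0.2024]
tcp_rot: [[0.936, 0.351, -0.0], [0.351, -0.936, 0.0], [-0.0, -0.0, -1.0]]
force: [-0.8, 0.7, -1.4]
opening: 1.006
```

```bash
cat >> h.py <<'E'
def wrist(name):
    from rig import status,vision
    s=status.read_state(); d=vision.capture("wrist"); T=np.eye(4); T[:3,:3]=s["tcp_rot"]; T[:3,3]=s["position"]
    d["pose"]=T@d["hand_eye"]; cv2.imwrite(f"pics/{name}.png",d["img"][:,:,::-1]); return d
E
python3 -c "
from h import *
go((0.4515,-0.105,0.2))
d=wrist('w1')
for o in lids(d): print(o)
W=cloud(d);print(np.median(W[...,2]))"
```

```text
t 3.425 p [ 0.4512 -0.1043  0.2024] yaw y -69.5 F [-0.77  0.71 -1.44] op 1.006 units [0.   0.03 0.1 ] tilt err [-0.  0. -1.]
([0.4776, 0.0927, 0.0242, 0.1016], [0.4789, 0.0905], [0, 46, 66, 82, 4294])
0.00192897895140412
```

View pics/w1.png

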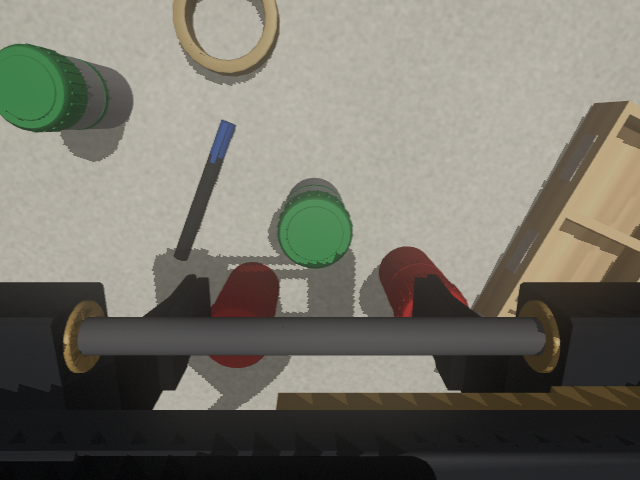

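```bash
python3 -c "
from h import *
d=wrist('w1b')
W=cloud(d)
hsv=cv2.cvtColor(d['img'],cv2.COLOR_RGB2HSV)
m=(hsv[...,0]>50)&(hsv[...,0]<85)&(hsv[...,1]>120)
m[:,:200]=0
print(m.sum(),(d['depth'][m]>0).sum(), np.percentile(W[m][:,2],[5,50,95]))
p=W[m&(W[...,2]>.09)&(W[...,2]<.11)];print(len(p),np.median(p,0) if len(p) else 0, (p.max(0)+p.min(0))/2 if len(p) else 0)
(c,r)=cv2.minEnclosingCircle(np.argwhere(m)[:,::-1].astype(np.float32));print(c,r,toppx(d,c,.1))
print(toppx(d,(316,231),.1))
"
```

```text
179 179 [0.09957156 0.10059094 0.10199637]
179 [ 0.4365756  -0.11023745  0.10059094] [ 0.43937053 -0.10935713  0.10065843]
(310.5, 256.5) 21.50591278076172 [ 0.43692943 -0.1093754   0.1       ]
[ 0.4550461 -0.10654    0.1      ]
```

Wrist view: the green lid is at (316,229), centred between the open fingers, with both red cans clear of them. I'm descending to grip this can.

>>> send_rows(
  moves=[
    [0.04,0.09,0.95,0,0,0,-1],
    [0,0,0.95,0,0,0,-1],
    [0,0,0.95,0,0,0,-1],
    [0,0,0.95,0,0,0,-1],
    [0,0,0.95,0,0,0,-1],
    [0,0,0.9,0,0,0,-1],
    [0,0,0,0,0,0,-1],
    [0,0,0,0,0,0,1],
    [0,0,0,0,0,0,1],
    [0,0,0,0,0,0,1],
    [0,0,0,0,0,0,1],
    [0,0,0,0,0,0,1],
  ],
)

```text
time_s: 5.03
position: [0.4527, -0.1076, 0.0615]
tcp_rot: [[0.938, 0.348, 0.0], [0.348, -0.938, -0.0], [0.0, 0.0, -1.0]]
force: [-0.3, -0.5, 1.7]
opening: 0.569
```

>>> send_rows(
  moves=[
    [0,0,-0.3,0,0,0,1],
    [0,0,-0.9,0,0,0,1],
    [0,0,-1,0,0,0,1],
    [0,0,-1,0,0,0,1],
    [0,0,-1,0,0,0,1],
    [0,0,-1,0,0,0,1],
    [0,0,0,0,0,0,1],
    [0,0,0,0,0,0,1],
    [0,0,0,0,0,0,1],
  ],
)

```text
time_s: 6.15
position: [0.4518, -0.1073, 0.1902]
tcp_rot: [[0.938, 0.347, -0.002], [0.347, -0.938, 0.001], [-0.002, -0.002, -1.0]]
force: [0.8, 0.1, -1.1]
opening: 0.564
```

```bash
python3 -c "
from h import *
from rig import vision
go((*S['mid'],0.2)); d=vision.capture('side'); cv2.imwrite('pics/s1.png',d['img'][:,:,::-1])
go((*S['cend'],0.2)); go((*S['cmid'],0.2))"
```

```text
t 6.15 p [ 0.4518 -0.1073  0.1902] yaw y -69.7 F [ 0.79  0.12 -1.14] op 0.564 units [-2.23  9.04 -0.41] tilt err [-0.002  0.001 -1.   ]
t 6.2 p [ 0.4519 -0.1073  0.1902] yaw y -69.7 F [ 0.48 -0.77 -0.39] op 0.566 units [  9.51 -14.75  -0.38] tilt err [-0.002  0.001 -1.   ]
t 6.2 p [ 0.4519 -0.1073  0.1902] yaw y -69.7 F [ 0.48 -0.77 -0.39] op 0.566 units [  6.51 -16.35  -0.37] tilt err [-0.002  0.001 -1.   ]
```

View pics/s1.png

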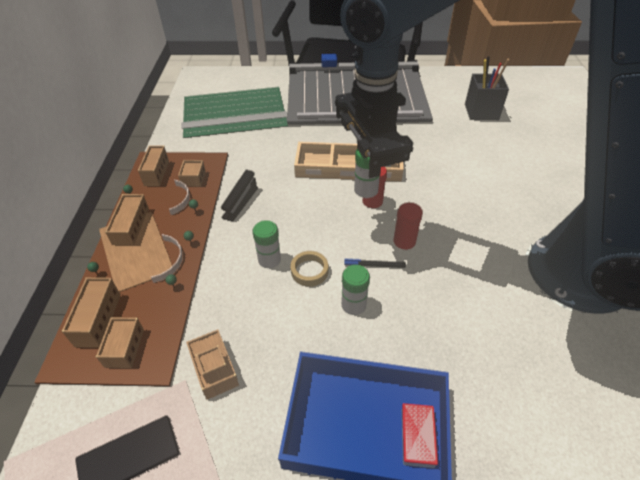

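The side view shows the can held above the rack side at about (366,175). Force readings are noisy, so I'll average them.

```bash
cat >> h.py <<'E'
def weigh(n=14):
    from rig import status,vision
    F=[];t=[]
    for i in range(n):
        vision.capture("top"); s=status.read_state(); F.append(s["force"]); t.append(s["tau"])
    F=np.array(F); print("t",s["time_s"],"F mean",F.mean(0).round(2),"se",(F.std(0)/np.sqrt(n)).round(2),"Fz",F[:,2].round(1),"q",np.round(s["joint_positions"],1),"tau",np.mean(t,0).round(2))
E
python3 -c "
from h import *
weigh()"
```

```text
t 6.9 F mean [-0.14  0.12 -1.06] se [0.1  0.13 0.13] Fz [-0.9 -1.8 -1.6 -1.1 -0.9 -0.9 -1.3 -0.8 -1.9 -1.1 -0.2 -1.3 -0.3 -0.7] q [-27.2  20.7 106.4  -0.   52.9  42.5] tau [ 0.000e+00 -3.245e+01 -1.375e+01  7.000e-02 -2.000e-02 -0.000e+00]
```

About 1.06 N, i.e. roughly 0.108 kg: this can is empty, so it goes to the far crate spot.

>>> send_rows(
  moves=[
    [0.3,-0.46,-0.2,0,0,0,1],
    [0.6,-0.92,0,0,0,0,1],
    [0.6,-0.92,0,0,0,0,1],
    [0.6,-0.92,0,0,0,0,1],
    [0.6,-0.92,0,0,0,0,1],
    [0.6,-0.92,0,0,0,0,1],
    [0.6,-0.92,0,0,0,0,1],
    [0.6,-0.92,0,0,0,0,1],
    [0.6,-0.92,0,0,0,0,1],
    [0.6,-0.92,0,0,0,0,1],
    [0.6,-0.92,0,0,0,0,1],
    [0.6,-0.92,0,0,0,0,1],
  ],
)

```text
time_s: 8.4
position: [0.5222, 0.2022, 0.1966]
tcp_rot: [[0.938, 0.348, -0.0], [0.348, -0.938, 0.0], [0.0, -0.0, -1.0]]
force: [0.3, -0.4, -1.5]
opening: 0.566
```

>>> send_rows(
  moves=[
    [0.6,-0.92,0,0,0,0,1],
    [0.6,-0.92,0,0,0,0,1],
    [0.6,-0.92,0,0,0,0,1],
    [0.6,-0.92,0,0,0,0,1],
    [0.3,-0.46,0,0,0,0,1],
    [0,0,0,0,0,0,1],
  ],
)

```text
time_s: 9.15
position: [0.5494, 0.3217, 0.1962]
tcp_rot: [[0.937, 0.349, -0.0], [0.349, -0.937, -0.0], [-0.0, 0.0, -1.0]]
force: [-0.3, 0.1, -1.1]
opening: 0.567
```

```bash
python3 -c "
from h import *
go((*S['cend'],0.0665))"
```

```text
t 9.15 p [0.5494 0.3217 0.1962] yaw y -69.6 F [-0.31  0.11 -1.08] op 0.567 units [-0.11 -0.01  5.19] tilt err [-0. -0. -1.]
```

>>> send_rows(
  moves=[
    [-0.1,0,0.9,0,0,0,1],
    [0,0,0.9,0,0,0,1],
    [0,0,0.9,0,0,0,1],
    [0,0,0.9,0,0,0,1],
    [0,0,0.9,0,0,0,1],
    [0,0,0.4,0,0,0,1],
    [0,0,0.15,0,0,0,1],
    [0,0,0.1,0,0,0,1],
    [0,0,0.04,0,0,0,1],
    [0,0,0,0,0,0,1],
  ],
)

```text
time_s: 10.4
position: [0.5478, 0.32, 0.0671]
tcp_rot: [[0.938, 0.347, 0.001], [0.347, -0.938, 0.0], [0.001, 0.0, -1.0]]
force: [-0.1, -0.9, 0.0]
opening: 0.567
```

```bash
python3 -c "
from h import *
go((*S['cend'],0.0665))"
```

```text
t 10.4 p [0.5478 0.32   0.0671] yaw y -69.7 F [-0.09 -0.86  0.02] op 0.567 units [-0.03 -0.05  0.02] tilt err [ 0.001  0.    -1.   ]
```

>>> send_rows(
  moves=[
    [0,0,0.03,0,0,0,1],
    [0,0,0.02,0,0,0,1],
  ],
)

```text
time_s: 10.65
position: [0.548, 0.3202, 0.0665]
tcp_rot: [[0.938, 0.348, 0.001], [0.348, -0.938, 0.001], [0.002, 0.0, -1.0]]
force: [-1.9, 0.3, 7.6]
opening: 0.569
```

>>> send_rows(
  moves=[
    [0,0,0,0,0,0,-0.3],
    [0,0,0,0,0,0,-0.6],
    [0,0,0,0,0,0,-0.9],
    [0,0,0,0,0,0,-1],
    [0,0,-0.4,0,0,0,-1],
    [0,0,-0.9,0,0,0,-1],
    [0,0,-0.95,0,0,0,-1],
    [0,0,-0.95,0,0,0,-1],
    [0,0,-0.95,0,0,0,-1],
    [0,0,-0.95,0,0,0,-1],
    [0,0,-0.3,0,0,0,-1],
  ],
)

```text
time_s: 12.02
position: [0.5485, 0.3203, 0.2027]
tcp_rot: [[0.938, 0.347, 0.004], [0.347, -0.938, 0.001], [0.004, -0.0, -1.0]]
force: [0.4, 0.1, -0.7]
opening: 0.998
```

```bash
python3 -c "
from h import *
from rig import vision
go((*C['B'],0.2)); d=vision.capture('side'); cv2.imwrite('pics/s2.png',d['img'][:,:,::-1])
weigh(6)"
```

```text
t 12.025 p [0.5485 0.3203 0.2027] yaw y -69.7 F [ 0.38  0.08 -0.74] op 0.998 units [-5.91  7.59  0.08] tilt err [ 0.004  0.001 -1.   ]
t 12.375 F mean [-0.34 -0.16 -0.11] se [0.15 0.18 0.19] Fz [-0.1  0.2 -0.8 -0.4 -0.2  0.7] q [20.2 32.4 82.1  0.  65.7 89.9] tau [ 2.000e-02 -4.586e+01 -1.755e+01  3.000e-02 -7.000e-02  0.000e+00]
```

View pics/s2.png

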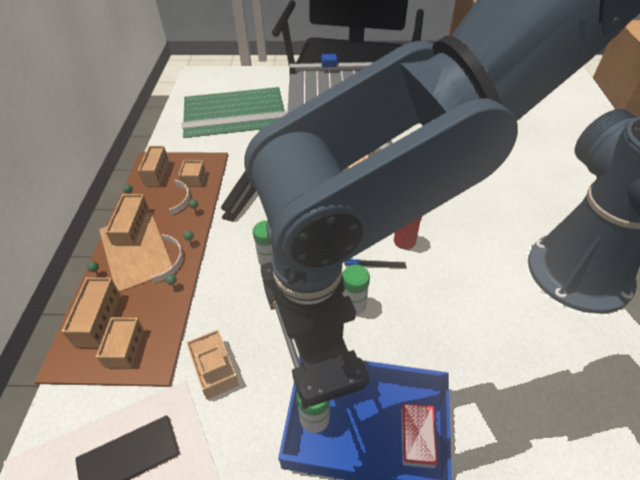

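The can stands upright in the crate at (314,412). Next is can B.

>>> send_rows(
  moves=[
    [-0.74,0.95,0,0,0,0,-1],
    [-0.74,0.95,0,0,0,0,-1],
    [-0.74,0.95,0,0,0,0,-1],
    [-0.74,0.95,0,0,0,0,-1],
    [-0.74,0.95,0,0,0,0,-1],
    [-0.74,0.95,0,0,0,0,-1],
    [-0.74,0.95,0,0,0,0,-1],
    [-0.74,0.95,0,0,0,0,-1],
    [0,0,0,0,0,0,-1],
  ],
)

```text
time_s: 13.5
position: [0.4739, 0.089, 0.1998]
tcp_rot: [[0.939, 0.345, -0.002], [0.345, -0.939, 0.0], [-0.002, -0.001, -1.0]]
force: [0.8, 0.7, -0.2]
opening: 0.998
```

```bash
cat >> h.py <<'E'
def wlid(d,z=.1):
    hsv=cv2.cvtColor(np.ascontiguousarray(d['img']),cv2.COLOR_RGB2HSV)
    m=((hsv[...,0]>50)&(hsv[...,0]<85)&(hsv[...,1]>100)).astype(np.uint8)
    n,l,st,_=cv2.connectedComponentsWithStats(m)
    for i in range(1,n):
        if st[i,4]<300: continue
        c,r=cv2.minEnclosingCircle(np.argwhere(l==i)[:,::-1].astype(np.float32)); print("lid px",np.round(c),round(r,1),st[i],np.round(toppx(d,c,z),4))
E
python3 -c "
from h import *
d=wrist('w2'); wlid(d); go((*C['B'],0.0615))"
```

```text
lid px [18. 18.] 25.8 [   0    0   38   37 1172] [0.5385 0.2945 0.1   ]
lid px [596.  12.] 44.8 [ 551    0   89   57 4022] [ 0.6566 -0.0176  0.1   ]
lid px [309. 230.] 35.7 [ 274  195   71   69 3864] [0.4777 0.0931 0.1   ]
t 13.55 p [0.4745 0.0899 0.2   ] yaw y -69.8 F [-0.06  0.01 -0.13] op 0.999 units [ 0.07 -0.02  5.54] tilt err [-0.001  0.    -1.   ]
```

View pics/w2.png

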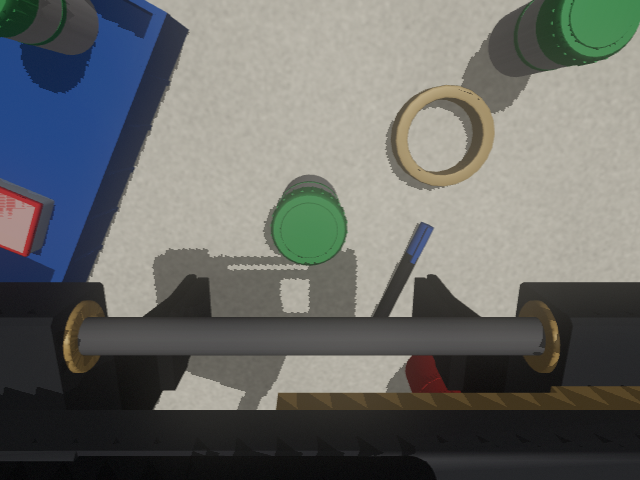

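The wrist view has the lid at (309,230), centred between the fingers. Descending and gripping.

>>> send_rows(
  moves=[
    [0.1,-0.05,0.95,0,0,0,-1],
    [0,0,0.95,0,0,0,-1],
    [0,0,0.95,0,0,0,-1],
    [0,0,0.95,0,0,0,-1],
    [0,0,0.95,0,0,0,-1],
    [0,0,0.79,0,0,0,-1],
    [0,0,0,0,0,0,-1],
    [0,0,0,0,0,0,1],
    [0,0,0,0,0,0,1],
    [0,0,0,0,0,0,1],
    [0,0,0,0,0,0,1],
    [0,0,0,0,0,0,1],
  ],
)

```text
time_s: 15.05
position: [0.4769, 0.0923, 0.0621]
tcp_rot: [[0.938, 0.347, 0.001], [0.347, -0.938, -0.0], [0.001, 0.0, -1.0]]
force: [-0.6, 0.2, 1.8]
opening: 0.564
```

>>> send_rows(
  moves=[
    [0,0,-0.3,0,0,0,1],
    [0,0,-0.9,0,0,0,1],
    [0,0,-1,0,0,0,1],
    [0,0,-1,0,0,0,1],
    [0,0,-1,0,0,0,1],
    [0,0,-1,0,0,0,1],
    [0,0,-0.6,0,0,0,1],
    [0,0,0,0,0,0,1],
    [0,0,0,0,0,0,1],
  ],
)

```text
time_s: 16.18
position: [0.4759, 0.0924, 0.2063]
tcp_rot: [[0.938, 0.347, -0.001], [0.347, -0.938, 0.0], [-0.001, -0.001, -1.0]]
force: [0.1, 0.4, -1.6]
opening: 0.569
```

```bash
python3 -c "
from h import *
weigh(12)
for k in ('mid','end','cmid'): print(k);go((*S[k],0.2))"
```

```text
t 16.775 F mean [-0.03 -0.23 -1.18] se [0.11 0.18 0.15] Fz [-0.6 -0.4 -1.6 -1.7 -0.7 -1.3 -2.2 -1.5 -0.6 -1.  -1.1 -1.6] q [ -2.2  20.8 102.7   0.   56.5  67.4] tau [ 1.000e-02 -3.384e+01 -1.495e+01  5.000e-02 -5.000e-02 -0.000e+00]
mid
t 16.775 p [0.4766 0.0924 0.2068] yaw y -69.7 F [-0.27  0.35 -1.59] op 0.571 units [-5.94 16.18  0.27] tilt err [-0.  0. -1.]
end
t 16.775 p [0.4766 0.0924 0.2068] yaw y -69.7 F [-0.27  0.35 -1.59] op 0.571 units [-2.71 17.59  0.27] tilt err [-0.  0. -1.]
cmid
t 16.775 p [0.4766 0.0924 0.2068] yaw y -69.7 F [-0.27  0.35 -1.59] op 0.571 units [ 2.81 -9.2   0.27] tilt err [-0.  0. -1.]
```

About 1.18 N, i.e. 0.12 kg: also empty. It goes to the crate's middle spot.

>>> send_rows(
  moves=[
    [0.14,-0.46,0,0,0,0,1],
    [0.28,-0.92,0,0,0,0,1],
    [0.28,-0.92,0,0,0,0,1],
    [0.28,-0.92,0,0,0,0,1],
    [0.28,-0.92,0,0,0,0,1],
    [0.28,-0.92,0,0,0,0,1],
    [0.28,-0.92,0,0,0,0,1],
    [0.28,-0.92,0,0,0,0,1],
    [0.28,-0.92,0,0,0,0,1],
    [0.28,-0.92,0,0,0,0,1],
    [0.14,-0.46,0,0,0,0,1],
    [0,0,0,0,0,0,1],
  ],
)

```text
time_s: 18.27
position: [0.4619, 0.3331, 0.2066]
tcp_rot: [[0.937, 0.349, -0.0], [0.349, -0.937, -0.0], [-0.0, 0.0, -1.0]]
force: [-0.1, -0.3, -0.5]
opening: 0.566
```

```bash
python3 -c "
from h import *
go((*S['cmid'],0.067))"
```

```text
t 18.275 p [0.4619 0.3331 0.2066] yaw y -69.6 F [-0.14 -0.29 -0.5 ] op 0.566 units [0.02 0.03 5.59] tilt err [-0. -0. -1.]
```

>>> send_rows(
  moves=[
    [0,0,0.95,0,0,0,1],
    [0,0,0.95,0,0,0,1],
    [0,0,0.95,0,0,0,1],
    [0,0,0.95,0,0,0,1],
    [0,0,0.9,0,0,0,1],
    [0,0,0.5,0,0,0,1],
    [0,0,0.2,0,0,0,1],
    [0,0,0.1,0,0,0,1],
    [0,0,0.06,0,0,0,1],
    [0,0,0,0,0,0,1],
  ],
)

```text
time_s: 19.52
position: [0.4626, 0.3325, 0.0683]
tcp_rot: [[0.938, 0.348, 0.001], [0.348, -0.938, 0.0], [0.001, -0.0, -1.0]]
force: [0.2, 1.1, -1.7]
opening: 0.566
```

```bash
python3 -c "
from h import *
go((*S['cmid'],0.067))"
```

```text
t 19.525 p [0.4626 0.3325 0.0683] yaw y -69.7 F [ 0.24  1.09 -1.74] op 0.566 units [-0.   -0.    0.05] tilt err [ 0.001  0.    -1.   ]
```

>>> send_rows(
  moves=[
    [0,0,0.04,0,0,0,1],
    [0,0,0.02,0,0,0,1],
    [0,0,0,0,0,0,1],
  ],
)

```text
time_s: 19.9
position: [0.4627, 0.3325, 0.0671]
tcp_rot: [[0.938, 0.347, 0.001], [0.347, -0.938, 0.0], [0.001, -0.0, -1.0]]
force: [-0.9, -0.3, 5.2]
opening: 0.562
```

Contact at 5 N; releasing.

>>> send_rows(
  moves=[
    [0,0,0,0,0,0,-0.3],
    [0,0,0,0,0,0,-0.6],
    [0,0,0,0,0,0,-0.9],
    [0,0,0,0,0,0,-1],
    [0,0,-0.4,0,0,0,-1],
    [0,0,-0.9,0,0,0,-1],
    [0,0,-0.95,0,0,0,-1],
    [0,0,-0.95,0,0,0,-1],
    [0,0,-0.95,0,0,0,-1],
    [0,0,-0.95,0,0,0,-1],
    [0,0,-0.3,0,0,0,-1],
  ],
)

```text
time_s: 21.28
position: [0.4632, 0.3328, 0.2034]
tcp_rot: [[0.938, 0.347, 0.003], [0.347, -0.938, 0.002], [0.004, -0.0, -1.0]]
force: [-0.5, -0.3, -0.5]
opening: 0.998
```

```bash
python3 -c "
from h import *
go((0.6555,-0.0205,0.2)); d=wrist('w3'); wlid(d,.105)"
```

```text
t 21.275 p [0.4632 0.3328 0.2034] yaw y -69.7 F [-0.47 -0.28 -0.46] op 0.998 units [ 2.3  15.92  0.14] tilt err [ 0.003  0.002 -1.   ]
lid px [375. 118.] 43.2 [ 333   75   85   86 4797] [0.5484 0.3234 0.105 ]
lid px [312. 233.] 39.4 [ 273  194   78   79 4628] [0.4662 0.3345 0.105 ]
```

View pics/w3.png

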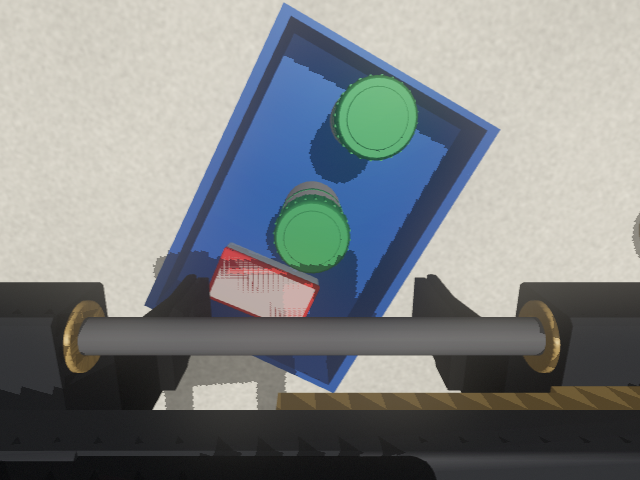

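Both cans stand upright in the crate, with lids at (375,118) and (312,233), clear of the pin box. Next is can A.

>>> send_rows(
  moves=[
    [0.135,0.94,0,0,0,0,-1],
    [0.135,0.94,0,0,0,0,-1],
    [0.135,0.94,0,0,0,0,-1],
    [0.135,0.94,0,0,0,0,-1],
    [0.135,0.94,0,0,0,0,-1],
    [0.135,0.94,0,0,0,0,-1],
    [0.135,0.94,0,0,0,0,-1],
    [0.135,0.94,0,0,0,0,-1],
    [0.135,0.94,0,0,0,0,-1],
    [0.135,0.94,0,0,0,0,-1],
    [0.135,0.94,0,0,0,0,-1],
    [0.135,0.94,0,0,0,0,-1],
  ],
)

```text
time_s: 22.82
position: [0.5989, 0.0807, 0.2011]
tcp_rot: [[0.938, 0.347, -0.0], [0.347, -0.938, 0.0], [-0.0, -0.0, -1.0]]
force: [0.4, 0.6, -0.5]
opening: 1.001
```

>>> send_rows(
  moves=[
    [0.135,0.94,0,0,0,0,-1],
    [0.135,0.94,0,0,0,0,-1],
    [0.135,0.94,0,0,0,0,-1],
    [0.135,0.94,0,0,0,0,-1],
    [0.135,0.9,0,0,0,0,-1],
    [0,0,0,0,0,0,-1],
  ],
)

```text
time_s: 23.58
position: [0.6557, -0.0233, 0.2012]
tcp_rot: [[0.938, 0.345, 0.001], [0.345, -0.938, -0.0], [0.001, 0.001, -1.0]]
force: [-0.9, 0.9, -0.4]
opening: 1.0
```

```bash
python3 -c "
from h import *
d=wrist('w4'); wlid(d); go((0.6555,-0.0205,0.0615))"
```

```text
lid px [310. 232.] 35.6 [ 275  198   71   68 3808] [ 0.6578 -0.0209  0.1   ]
t 23.625 p [ 0.6548 -0.022   0.2011] yaw y -69.7 F [-0.04 -0.14 -0.17] op 1.003 units [ 0.05 -0.04  5.58] tilt err [-0.     0.001 -1.   ]
```

View pics/w4.png

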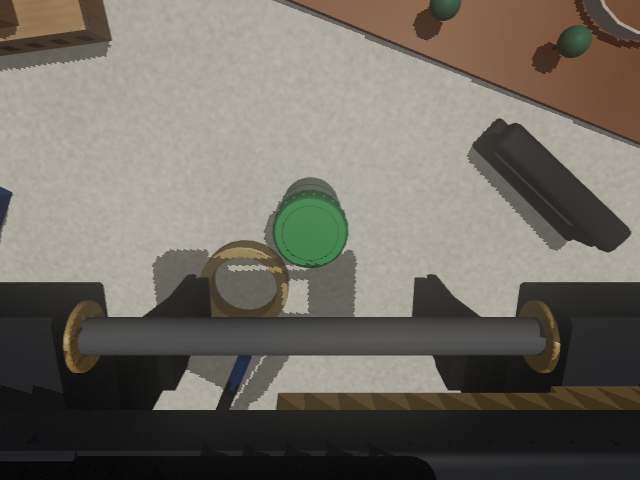

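The lid is at (310,232), centred between the fingers. The tape roll is low and will stay below the fingertips. Gripping.

>>> send_rows(
  moves=[
    [0.06,-0.04,0.95,0,0,0,-1],
    [0,0,0.95,0,0,0,-1],
    [0,0,0.95,0,0,0,-1],
    [0,0,0.95,0,0,0,-1],
    [0,0,0.95,0,0,0,-1],
    [0,0,0.83,0,0,0,-1],
    [0,0,0,0,0,0,-1],
    [0,0,0,0,0,0,1],
    [0,0,0,0,0,0,1],
    [0,0,0,0,0,0,1],
    [0,0,0,0,0,0,1],
    [0,0,0,0,0,0,1],
  ],
)

```text
time_s: 25.12
position: [0.6563, -0.0205, 0.0623]
tcp_rot: [[0.938, 0.347, 0.002], [0.347, -0.938, -0.001], [0.001, 0.001, -1.0]]
force: [0.0, -2.0, 1.9]
opening: 0.568
```

>>> send_rows(
  moves=[
    [0,0,-0.3,0,0,0,1],
    [0,0,-0.9,0,0,0,1],
    [0,0,-1,0,0,0,1],
    [0,0,-1,0,0,0,1],
    [0,0,-1,0,0,0,1],
    [0,0,-1,0,0,0,1],
    [0,0,-0.6,0,0,0,1],
    [0,0,0,0,0,0,1],
    [0,0,0,0,0,0,1],
  ],
)

```text
time_s: 26.25
position: [0.6547, -0.0197, 0.2055]
tcp_rot: [[0.938, 0.347, -0.003], [0.347, -0.938, 0.001], [-0.002, -0.002, -1.0]]
force: [0.2, 0.3, -4.0]
opening: 0.564
```

```bash
python3 -c "
from h import *
weigh(10)
for k in ('mid','end'): print(k);go((*S[k],0.2))
# check bays in the stored top picture
d=dict(np.load('top0.npz')); W=cloud(d)
for y in (-0.3385,-0.341):
  m=(abs(W[...,1]-y)<0.004)&(W[...,0]>0.33)&(W[...,0]<0.64)&(W[...,2]>0.030)&(W[...,2]<.05); print('wall x',np.unique(W[m][:,0].round(2),return_counts=True))
m=(abs(W[...,0]-S['end'][0])<0.02)&(W[...,1]>-.42)&(W[...,1]<-.27)&(W[...,2]>0.034)&(W[...,2]<.05); print('wall y',np.unique(W[m][:,1].round(2),return_counts=True))
"
```

```text
t 26.75 F mean [ 0.11 -0.1  -3.21] se [0.18 0.24 0.16] Fz [-3.5 -3.  -3.7 -2.6 -3.2 -4.  -2.2 -3.3 -3.3 -3.3] q [-11.5  33.6  78.2  -0.   68.1  58.2] tau [ 1.000e-02 -4.915e+01 -1.900e+01  7.000e-02 -4.000e-02 -0.000e+00]
mid
t 26.75 p [ 0.6556 -0.0199  0.2067] yaw y -69.7 F [ 0.29 -0.97 -3.26] op 0.57 units [-11.09   9.48   0.27] tilt err [-0.  0. -1.]
end
t 26.75 p [ 0.6556 -0.0199  0.2067] yaw y -69.7 F [ 0.29 -0.97 -3.26] op 0.57 units [-7.86 10.89  0.27] tilt err [-0.  0. -1.]
wall x (array([0.34, 0.35, 0.43, 0.44, 0.52, 0.61]), array([ 3, 12, 11,  3, 13, 17]))
wall x (array([0.34, 0.35, 0.43, 0.44, 0.52, 0.61]), array([ 3, 10, 10,  3, 15, 14]))
wall y (array([-0.39, -0.38, -0.3 , -0.29]), array([66,  3, 37, 19]))
```

About 3.2 N (0.33 kg): full. It goes to the rack's end bay, away from the glue; the depth walls agree with its centre.

>>> send_rows(
  moves=[
    [-0.35,0.48,0,0,0,0,1],
    [-0.68,0.95,0,0,0,0,1],
    [-0.68,0.95,0,0,0,0,1],
    [-0.68,0.95,0,0,0,0,1],
    [-0.68,0.95,0,0,0,0,1],
    [-0.68,0.95,0,0,0,0,1],
    [-0.68,0.95,0,0,0,0,1],
    [-0.68,0.95,0,0,0,0,1],
    [-0.68,0.95,0,0,0,0,1],
    [-0.68,0.95,0,0,0,0,1],
    [-0.68,0.95,0,0,0,0,1],
    [-0.71,0.91,0,0,0,0,1],
  ],
)

```text
time_s: 28.25
position: [0.5649, -0.3454, 0.2069]
tcp_rot: [[0.938, 0.347, -0.0], [0.347, -0.938, -0.001], [-0.0, 0.001, -1.0]]
force: [-0.0, 0.5, -3.1]
opening: 0.569
```

>>> send_rows(
  moves=[
    [0,0,0,0,0,0,1],
    [0,0,0,0,0,0,1],
  ],
)

```text
time_s: 28.5
position: [0.5654, -0.3437, 0.2067]
tcp_rot: [[0.938, 0.347, -0.0], [0.347, -0.938, 0.001], [-0.0, -0.001, -1.0]]
force: [0.6, 0.4, -3.9]
opening: 0.575
```

```bash
python3 -c "
from h import *
go((*S['end'],0.0703)); wrist('w5')"
```

```text
t 28.5 p [ 0.5654 -0.3437  0.2067] yaw y -69.7 F [ 0.63  0.35 -3.91] op 0.575 units [0.03 0.01 5.46] tilt err [-0.     0.001 -1.   ]
```

View pics/w5.png

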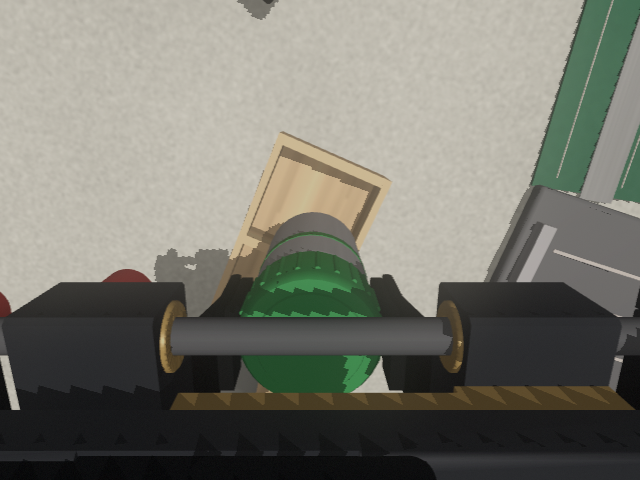

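```bash
python3 -c "
from h import *
d=wrist('w5b')
for uv in [(283,133),(388,182),(280,146),(372,187)]: print(uv,toppx(d,uv,.04).round(4))
import numpy as np
Pi=np.linalg.inv(d['pose'])
def pr(p):
    q=Pi@np.array([*p,1]); return np.round([d['cx']+d['fx']*q[0]/-q[2], d['cy']-d['fy']*q[1]/-q[2]])
a=np.radians(-3.2);ux=np.array([np.cos(a),np.sin(a)]);uy=np.array([-ux[1],ux[0]])
c=np.array([.478,-.3385])
for sx,sy in [(1,1),(1,-1)]:
    q=c+.136*sx*ux+.049*sy*uy; print(q.round(4),pr((*q,.04)))
print('bay',pr((*S['end'],.008)))
"
```

```text
(283, 133) [ 0.6191 -0.2988  0.04  ]
(388, 182) [ 0.6124 -0.3907  0.04  ]
(280, 146) [ 0.6089 -0.2998  0.04  ]
(372, 187) [ 0.6042 -0.3802  0.04  ]
[ 0.6165 -0.2972] [280. 135.]
[ 0.6111 -0.395 ] [392. 185.]
bay [313. 207.]
```

The wrist view agrees with the rack fit to about 3 mm, so I'm lowering into the bay.

>>> send_rows(
  moves=[
    [0,0,0.95,0,0,0,1],
    [0,0,0.95,0,0,0,1],
    [0,0,0.95,0,0,0,1],
    [0,0,0.95,0,0,0,1],
    [0,0,0.8,0,0,0,1],
    [0,0,0.45,0,0,0,1],
    [0,0,0.2,0,0,0,1],
    [0,0,0.1,0,0,0,1],
    [0,0,0.06,0,0,0,1],
    [0,0,0,0,0,0,1],
  ],
)

```text
time_s: 29.85
position: [0.5662, -0.3437, 0.072]
tcp_rot: [[0.938, 0.347, 0.001], [0.347, -0.938, -0.001], [0.0, 0.001, -1.0]]
force: [0.7, 0.3, -3.9]
opening: 0.565
```

```bash
python3 -c "
from h import *
go((*S['end'],0.0703));weigh(4)"
```

```text
t 29.85 p [ 0.5662 -0.3437  0.072 ] yaw y -69.7 F [ 0.74  0.35 -3.87] op 0.565 units [-0.   -0.01  0.07] tilt err [ 0.001 -0.001 -1.   ]
t 30.05 F mean [-0.11  0.02 -3.43] se [0.29 0.27 0.19] Fz [-3.2 -3.3 -3.1 -4.1] q [-40.9  43.5  82.8   0.   53.7  28.8] tau [-0.000e+00 -5.195e+01 -1.466e+01  6.000e-02 -1.000e-02 -0.000e+00]
```

>>> send_rows(
  moves=[
    [0,0,0.04,0,0,0,1],
    [0,0,0.03,0,0,0,1],
    [0,0,0,0,0,0,1],
  ],
)

```text
time_s: 30.42
position: [0.5661, -0.3436, 0.0703]
tcp_rot: [[0.938, 0.347, 0.0], [0.347, -0.938, -0.0], [0.0, 0.0, -1.0]]
force: [-0.3, 0.8, 1.0]
opening: 0.567
```

Fz went from -3.4 to +1.0 N, so the floor carries the can. Releasing.

>>> send_rows(
  moves=[
    [0,0,0,0,0,0,-0.3],
    [0,0,0,0,0,0,-0.6],
    [0,0,0,0,0,0,-0.9],
    [0,0,0,0,0,0,-1],
    [0,0,-0.4,0,0,0,-1],
    [0,0,-0.9,0,0,0,-1],
    [0,0,-0.95,0,0,0,-1],
    [0,0,-0.95,0,0,0,-1],
    [0,0,-0.95,0,0,0,-1],
    [0,0,-0.95,0,0,0,-1],
    [0,0,-0.95,0,0,0,-1],
    [0,0,0,0,0,0,-1],
  ],
)

```text
time_s: 31.92
position: [0.5673, -0.3445, 0.224]
tcp_rot: [[0.938, 0.347, 0.005], [0.347, -0.938, -0.004], [0.003, 0.005, -1.0]]
force: [0.4, 0.0, 0.0]
opening: 0.995
```

```bash
python3 -c "
from h import *
from rig import vision
go((*S['end'],0.2)); wlid(wrist('w6'),.108)
for c in ('side','top'):
    d=vision.capture(c); cv2.imwrite('pics/%s9.png'%c,d['img'][:,:,::-1]); wlid(d,.105)"
```

```text
t 31.925 p [ 0.5673 -0.3445  0.224 ] yaw y -69.7 F [0.42 0.03 0.01] op 0.995 units [-0.04 -0.06  0.96] tilt err [ 0.005 -0.004 -1.   ]
lid px [310. 230.] 34.0 [ 277  197   67   66 3457] [ 0.5679 -0.3429  0.108 ]
lid px [313. 394.] 16.2 [297 378  33  32 789] [0.5472 0.3229 0.105 ]
lid px [369. 404.] 18.6 [ 353  386   34   37 1000] [0.4636 0.3368 0.105 ]
lid px [573.  99.] 44.2 [ 539   60   70   83 2723] [ 0.836  -0.5536  0.105 ]
lid px [527. 123.] 49.7 [ 509   74   44   99 1543] [ 0.7824 -0.4478  0.105 ]
lid px [164. 240.] 13.7 [150 227  28  26 562] [0.5468 0.3166 0.105 ]
lid px [157. 281.] 14.0 [143 269  28  26 564] [0.4626 0.3281 0.105 ]
```

View pics/w6.png

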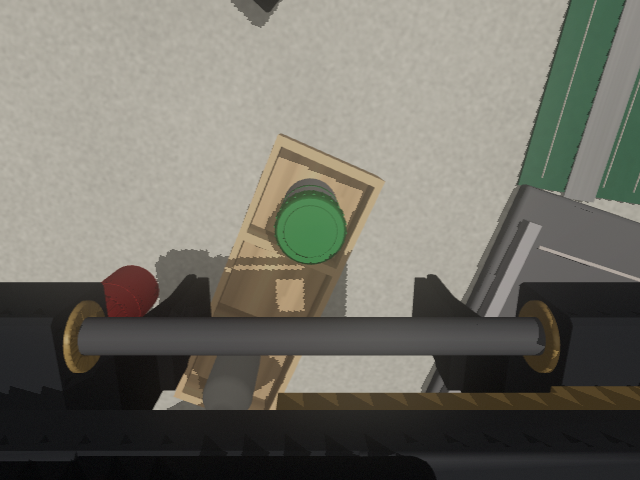

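View pics/side9.png

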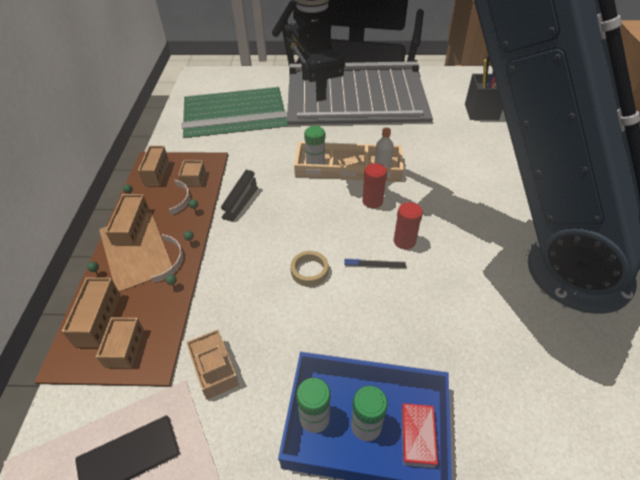

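View pics/top9.png

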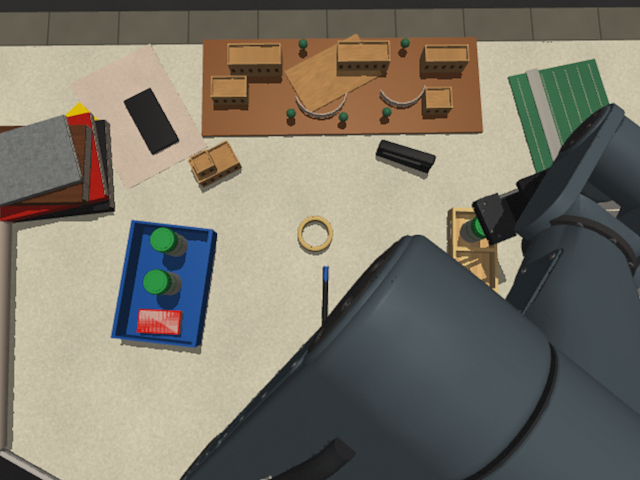

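All three cans stand upright: one in the rack's end bay (side view (315,145)) and two in the crate ((314,404) and (369,413)). The bystanders and red cans are where they were, and the gripper is clear. Handing in.

```bash
python3 -c "
from rig import bot
print(bot.hand_in())"
```

```text
the job is handed in; nothing more can be done
None
```

The job is done and handed in after about 32 of the 72 seconds, and my last checks found nothing wrong.

| Canister (start x, y in m) | Measured weight | Verdict | Placed |
|---|---|---|---|
| (0.452, -0.105) | 1.06 N, about 0.11 kg | empty | crate, end spot |
| (0.476, 0.091) | 1.18 N, about 0.12 kg | empty | crate, middle spot |
| (0.655, -0.022) | 3.2 N, about 0.33 kg | full | rack, end bay away from the glue |

- **Setting down:** I lowered each canister until the force reading showed contact, then opened the fingers. The highest force I read was about 8 N.
- **Final pictures:** The side, top and wrist views show all three canisters upright at their spots, lids within about 5 mm of target. The tape, study model, glue bottle, pin box and both red look-alikes look unmoved; so does the marker, though the arm hid part of it and other items from the top camera.
- **Disagreements:** The cameras differed by 2 to 9 mm on the lid positions, well inside the clearance of the bays and the crate. The force readings were noisy, so I averaged 10 to 14 of them for each weighing.

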